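Set the jar mill's pop-out run timer

ROBOT

A 6-joint arm with a two-finger parallel gripper is mounted at the origin on the work surface. World frame = base frame: x ahead of the robot, y to its left, z up, the work surface at z = 0. Lengths are in mm, angles in rad, forces in N, time in s.
With the tool pointing down it reaches from about 250 to 775 mm from the base axis. Payload 8.9 kg.
Tool frame: the origin (TCP) lies midway between the tips of the shut fingers; the grasp point (between the pads) lies 19 mm behind it; z points along the fingers, y is the direction in which the jaws open and shut (so a half turn about z gives the same grasp; the last joint's range is limited). The gripper opens to 85 mm and grips with 20 to 120 N. Pads are 22 mm wide; open, the fingers measure 114 mm over their backs; the gripper's body (76 mm by 85 mm) begins 54 mm behind the grasp point. The pads swing forward as they close: fully open they stand 13 mm farther back than shut.
Start: joints at [-0.139, 0.291, -0.153, 1.127, 0, 1.431], TCP at [524.999, 0.004, 193.505] pointing down, gripper open.
Joint ranges: [-2.52, 2.52], [-0.91, 1.74], [-1.3, 1.37], [-1.96, 2.02], [-1.52, 1.47], [-3.14, 3.14]. Speed limits (rad/s): [2.22, 2.22, 2.79, 3.14, 3.14, 3.14].

INTERFACE

Orientations are given as a unit quaternion [w, x, y, z].
In Python, from station import * gives the robot as it stands.
- The arm moves only by the shell command python3 -m jog 'ROWS' [OPENING]. ROWS is JSON, a list of rows, each an object with "offset": the shift along the tool's x, y, z in mm, a list of three; "twist": the turn about the tool's z in degrees. A call has 1 to 20 rows; each row shifts and turns the pose as measured when the row begins, along the tool's axes as they then stand; what a row does not reach is not made up. A row lasts 1/10 s, in which the tool goes at most 50 mm and 8.59 degrees, less where a joint would pass 70% of its speed; a pose out of reach is approached as far as the arm can. A call with a gripper value outside its range is refused whole. OPENING is the finger opening in mm, from 0 to 85.4, set as the call begins (- or left out, the last holds). The fingers move at their own pace and stop on an object; the grip force is fixed at half the most. Time passes only in rows, so rows that do not move let the fingers close. It gives the time, the measured TCP pose, the force and the opening at its end, in the units of the state.
- get_obs(): the state, without advancing time (a new reading comes with each control period).
- read_camera(name): name is "scene" or "side" or "wrist"; returns the picture (400x640x3 uint8, red, green, blue); there is no depth.
- camera_info(name): a dict with "fx", "fy", "cx", "cy" (pixels), "extrinsics" (4x4, takes a point from world to camera coordinates); the wrist camera has in their place "tool_from_camera" (4x4, takes a point from camera to tool coordinates, whose origin is the TCP and whose axes are the flange's). Camera axes: x right, y down, z forward; pixel columns grow to the right and rows downward; lengths in mm; the calibration is good to about 2 mm. The wrist camera is an equidistant fisheye: a pixel r from the principal point sees the ray r / f radians off the axis. A picture is of the moment at which its call begins: read the wrist's pose just before it. camera_info takes no time and is no camera call.
- finish_job(): hands the job in, once; it reports no verdict.
The state is a dict: "clock": time; "joints": joint angles; "qd": joint speeds; "tau": joint torques, N m; "tcp_pos": TCP position; "tcp_rot": TCP orientation; "contact_force": force on the tool from outside, world axes, zero at the start; "torque": the same for the moment, N m; "gripper_width": opening from 0.0 (shut) to 1.0 (fully open).
Only numpy, scipy, OpenCV 4.12 (cv2) and the standard library are available. Lean on these libraries where they do the work, as an engineer would, in place of code of your own. Each camera call takes 0.05 s, during which the arm holds its last target. There are 200 camera calls.

TASK

On the glaze jar mill, press the sunken blue-capped timer knob so that it springs up, turn it clockwise until its white pointer stands at the red rider on its scale, then press it down again until it locks in its low position and stays there. Press by feel, squarely on the blue cap, down to the end of its stroke and no harder than needed (22 N on the cap is too much), and leave the yellow speed knob, the jar on the rollers and the loose jar lid undisturbed.

Things in the scene. Friction and masses are not known exactly. Their poses are not given: they have to be found in the camera images.
- timer_bezel (a point): Centre of the top face of the timer's round aluminium scale plate (74 mm across, black ticks), on the knob's axis. It lies level on the black control deck (130 mm deep, 420 mm wide, 85 mm above the bench, on the robot's side) of the blue-grey jar mill; plate top 2.5 mm above the deck. It never moves. Its x axis points from the deck's front edge to the rollers, z up.
- timer (a joint): Height of the timer knob in m: 0 = locked low (where it starts; reads up to 0.0005), 0.018 = sprung out, negative = pressed below the locked height. Push-push catch: pressed to the end of its stroke and let go, it jumps out if it was locked, and locks at 0 if it was out. A press let go more than about half a mm short of the end changes nothing (out stays out, locked stays locked).
- timer_knob (a joint): Angle of the timer knob in rad, clockwise from above is positive, 0 = pointer along the x axis of timer_bezel. Turns from 0 to 4.2, light friction (0.04 N m), stays where left, starts at 0 to 0.25. A dark ribbed upright cylinder 42 mm across; its side stands 25 mm above the scale plate when out (grip it there), 7 mm when locked. At least 45 mm of deck is free beside it.
- timer_mark (a joint): Angle of the red rider on the timer's scale in rad, counted like timer_knob: the setting that the pointer must have. Between 0.8 and 1.4. It stays put.
- timer_mark_tip (a point): The red rider: a red tab 14 x 4.5 x 2 mm lying on the rim of the timer's scale plate. The point is its middle, 32.5 mm from the knob's axis, 2 mm above the plate. Its x axis points outwards from the knob's axis.
- timer_pointer (a point): Outer end of the white pointer line on top of the blue cap, 19 mm from the knob's axis, at the height of the cap's top. It moves and turns with the knob; its x axis points outwards along the pointer.
- timer_top (a point): Centre of the top of the blue cap, the place to press: 9.5 mm above timer_bezel when locked, 27.5 mm when out. The stroke's hard end lies 3 to 9 mm below the locked height; it differs each time, and from the releasing to the locking press, and nothing shows it: feel for it. The spring pushes up with about 4 N when out, 7 N when locked, 8 to 9 N at the end, where the force then climbs steeply.
- timer_cap: The blue push cap, a flat disc 37 mm across, 2 mm proud of the knob's top; it moves and turns with the knob. Origin on the knob's axis, 9.5 mm below the cap's top; its x axis runs along the pointer. More than 22 N on it breaks the catch (the contact forces of all fingertips added, friction included: up to 40% above the plain downward push); 11 to 13 N of push is plenty.
- speed_pointer (a point): Outer end of the white pointer on the yellow cap of the speed knob: the same kind of pop-out knob, locked low, its axis 130 mm beside the timer's on the deck; which of the two is on the left changes. The point lies 19 mm from its axis, at the cap's top. It must not be pressed, released or turned.
- jar: White porcelain milling jar, 130 mm in diameter, 165 mm long, 1.3 to 2.1 kg, lying loose on the mill's two black rubber rollers, parallel to them. Its top is about 263 mm above the bench, its near side 117 mm behind the line of the two knobs. Origin on its lowest line, near mid-length.
- jar_lid: Loose white porcelain lid, a disc 60 mm across and 14 mm high, lying on the right end (seen from the robot) of the control deck, about 100 mm from the nearer knob's axis. Origin at the centre of its underside.

How it is judged:
By the outcome, as a careful person would: the job done as asked, in the order asked, and still so for the second after the job is handed in, with the robot touching nothing.
It also fails if it takes over 61 s, if anything falls off the work surface, if the arm or the gripper's body presses on something with over 40 N, if the wrist force passes 120 N, or if a joint passes its speed limit or range.

## Working session

There is one attempt and no reset: what is moved stays moved. The work goes in short steps, Python scripts to look and compute and a shell command to move; the robot and the scene stay as the last step left them, time stands still between calls to the robot, and variables do not carry over. Pictures are saved under pics/ and viewed, about 8 in all and at most 12, crops included, and the job is handed in when it is done.

```bash
ls; mkdir -p pics
python3 - <<'E'
from station import *
import cv2,numpy as np
o=get_obs();print(o)
print(camera_info("wrist"));print(camera_info("scene"));print(camera_info("side"))
a=read_camera("wrist");b=read_camera("scene")
for n,i in(("w0",a),("s0",b)):cv2.imwrite(f"pics/{n}.png",i[:,:,::-1])
E
```

```text
pics
{'clock': 0.0, 'joints': array([-1.39275647e-01,  2.91279157e-01, -1.54096322e-01,  1.12670646e+00,
       -3.25716970e-06,  1.43145695e+00]), 'qd': array([ 2.65642686e-04,  4.23757225e-04,  1.26196278e-03, -6.70577950e-05,
        1.21060908e-03, -6.06660478e-05]), 'tau': array([-3.46096487e-03, -5.37150800e+01,  3.31364536e+01,  1.60375424e-02,
       -3.39078597e-04,  1.08972756e-05]), 'tcp_pos': array([5.24526402e+02, 8.18100720e-02, 1.92944119e+02]), 'tcp_rot': array([-5.12262245e-04,  7.07084102e-01,  7.07129168e-01, -3.88313116e-04]), 'contact_force': array([-0.24354614, -0.51567311,  0.17130996]), 'torque': array([-0.03894223, -0.01467895, -0.03296845]), 'gripper_width': 1.0006198504815682}
{'fx': 309.70691628693146, 'fy': 309.70691628693146, 'cx': 320.28381702088467, 'cy': 192.2529828558886, 'tool_from_camera': array([[-9.33833863e-05, -9.59694954e-01, -2.81043744e-01,
         7.24370459e+01],
       [ 9.99999993e-01, -7.04215575e-05, -9.18012688e-05,
         1.17060198e-01],
       [ 6.83096763e-05, -2.81043750e-01,  9.59694955e-01,
        -1.79945207e+02],
       [
[... 293 characters left out ...]
9401675e-01,  4.12675660e-01, -8.45284155e-01,
        -6.94015161e+01],
       [-5.46219705e-01, -6.45128660e-01, -5.34278060e-01,
         1.18268531e+03],
       [ 0.00000000e+00,  0.00000000e+00,  0.00000000e+00,
         1.00000000e+00]])}
{'fx': 435.6755782268424, 'fy': 435.6755782268424, 'cx': 322.5750287615175, 'cy': 200.813919912894, 'extrinsics': array([[ 7.80022616e-01, -6.25733878e-01, -4.67248891e-03,
        -5.11167532e+02],
       [-3.44748382e-01, -4.23498300e-01, -8.37733695e-01,
         3.17792006e+02],
       [ 5.22219562e-01,  6.55062061e-01, -5.46058994e-01,
         4.30579351e+02],
       [ 0.00000000e+00,  0.00000000e+00,  0.00000000e+00,
         1.00000000e+00]])}
```

View pics/w0.png

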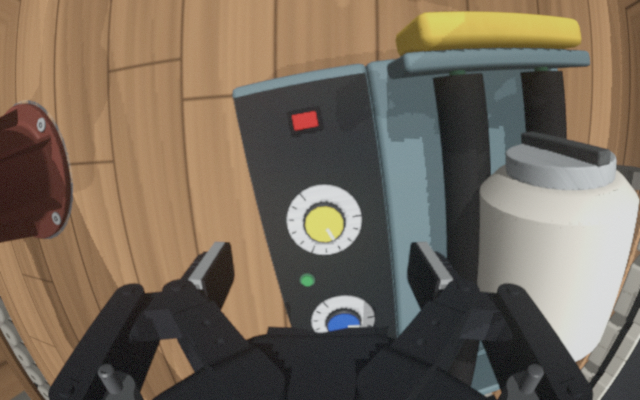

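View pics/s0.png

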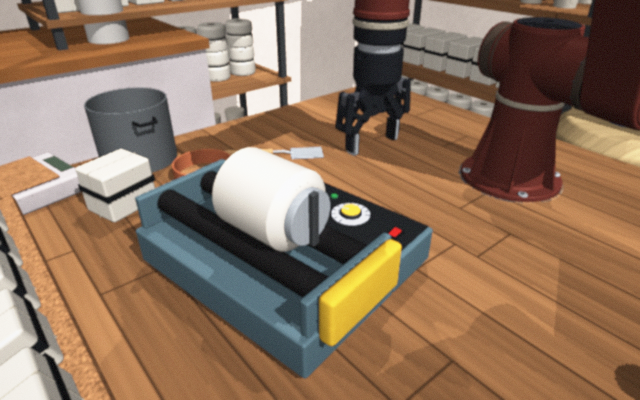

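```bash
cat > h.py <<'E'
from station import *
import cv2,numpy as np
from scipy.spatial.transform import Rotation as R
def pose(o=None):
    o=o or get_obs();q=o["tcp_rot"]
    return R.from_quat([q[1],q[2],q[3],q[0]]).as_matrix(),np.array(o["tcp_pos"])
def cast(px,z,Rm,p):
    "wrist pixels -> world points on plane z"
    c=camera_info("wrist");T=c["tool_from_camera"];px=np.atleast_2d(np.float64(px))
    d=(px-[c["cx"],c["cy"]])/c["fx"];r=np.linalg.norm(d,axis=1)[:,None]
    ray=np.hstack([d/np.maximum(r,1e-9)*np.sin(r),np.cos(r)])@(Rm@T[:3,:3]).T
    o=Rm@T[:3,3]+p
    return o+ray*((z-o[2])/ray[:,2:])
def hsv(im):return cv2.cvtColor(im,cv2.COLOR_RGB2HSV)
def blob(mask,lo=30):
    n,l,s,c=cv2.connectedComponentsWithStats(mask.astype(np.uint8))
    return [(s[i,4],c[i],l==i) for i in np.argsort(-s[:,4]) if i and s[i,4]>lo]
def contour(m):
    c,_=cv2.findContours(m.astype(np.uint8),cv2.RETR_EXTERNAL,cv2.CHAIN_APPROX_NONE)
    return max(c,key=cv2.contourArea)[:,0]
def circ(P):
    A=np.c_[2*P[:,:2],np.ones(len(P))];s=np.linalg.lstsq(A,(P[:,:2]**2).sum(1),rcond=None)[0]
    return s[:2],np.sqrt(s[2]+s[:2]@s[:2])
E
python3 - <<'E'
from h import *
im=cv2.imread("pics/w0.png")[:,:,::-1].copy();H=hsv(im)
Rm,p=pose()
y=(abs(H[...,0].astype(int)-28)<6)&(H[...,1]>110)&(H[...,2]>150);y[:150]=0
b=(abs(H[...,0].astype(int)-110)<10)&(H[...,1]>150)
for m in(y,b):
  for a,c,k in blob(m)[:2]:
    P=cast(contour(k),97,Rm,p);print(a,c,cast(c,97,Rm,p),circ(P))
print(cast([[236,95],[365,68],[393,350]],85,Rm,p))
E
```

```text
962 [323.4033264  222.83471933] [[527.53701789 -38.84927418  97.        ]] (array([527.51211702, -39.1779242 ]), np.float64(16.563321134889566))
339 [341.60766962 321.51327434] [[ 548.74499166 -161.2141352    97.        ]] (array([ 549.20760986, -162.51945821]), np.float64(13.636538631244358))
[[ 445.52729871   83.1832875    85.        ]
 [ 565.55764523  106.95288183   85.        ]
 [ 619.17732009 -225.75590797   85.        ]]
```

```bash
python3 -m jog '[{"offset":[-41,6.5,0],"twist":0},{"offset":[-41,6.5,0],"twist":0},{"offset":[-41,6.5,0],"twist":0},{"offset":[-41,6.5,0],"twist":0},{"offset":[0,0,0],"twist":0},{"offset":[0,0,0],"twist":0}]' 85
python3 - <<'E'
from h import *
Rm,p=pose();im=read_camera("wrist");cv2.imwrite("pics/w1.png",im[:,:,::-1]);np.savez("w1.npz",R=Rm,p=p)
H=hsv(im)
b=(abs(H[...,0].astype(int)-110)<10)&(H[...,1]>150)
for a,c,k in blob(b)[:2]:
    P=cast(contour(k),97,Rm,p);print(a,c,cast(c,97,Rm,p),circ(P))
o=get_obs();print(p,o["contact_force"],o["clock"],o["joints"])
cv2.imwrite("pics/c1.png",cv2.resize(im[100:330,180:460,::-1],None,fx=2.5,fy=2.5,interpolation=3))
E
```

```text
clock: 0.7
tcp_pos: [550.3, -168.5, 190.5]
tcp_rot: [-0.002, 0.706, 0.708, -0.001]
contact_force: [0.2, -0.0, 0.3]
gripper_width: 0.997
1022 [320.43052838 183.95205479] [[ 550.12458882 -168.00564544   97.        ]] (array([ 550.02032257, -168.27017564]), np.float64(15.790740266603352))
[ 550.32266038 -168.45057245  190.51215235] [-0.22912062 -1.13967054 -0.9146958 ] 0.75 [-4.23590700e-01  3.93363195e-01 -1.21081610e-02  1.17014839e+00
 -4.26982796e-04  1.14350451e+00]
```

View pics/c1.png

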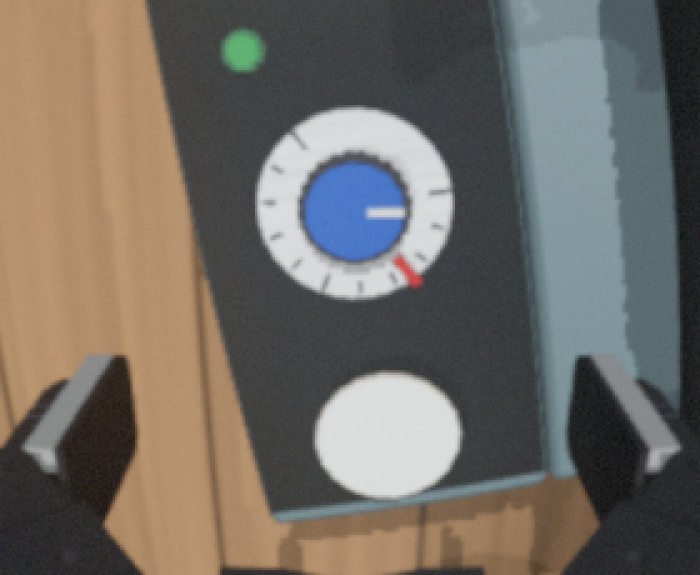

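```bash
cat >> h.py <<'E'
def meas(im,Rm,p,ztop,full=True):
    "cap centre, pointer angle, rider angle (world clockwise angle from +x)"
    H=hsv(im).astype(int)
    b=(abs(H[...,0]-110)<12)&(H[...,1]>110)
    k=blob(b)[0][2];hull=cv2.convexHull(contour(k))
    P=cast(contour(cv2.fillPoly(np.zeros(b.shape,np.uint8),[hull],1)),ztop,Rm,p)
    c,r=circ(P);out=dict(cap=c,r=r)
    m=cv2.fillPoly(np.zeros(b.shape,np.uint8),[hull],1)>0
    w=m&(H[...,1]<90)&(H[...,2]>130)
    ys,xs=np.nonzero(w);wt=(255-H[...,1][w]).astype(float)
    q=cast(np.c_[xs,ys],ztop,Rm,p)[:,:2]-c;g=np.average(q,axis=0,weights=wt)
    out["ptr"]=-np.arctan2(g[1],g[0]);out["ptr_r"]=np.linalg.norm(g);out["n"]=len(xs)
    red=((H[...,0]<8)|(H[...,0]>172))&(H[...,1]>120)
    for a,cc,kk in blob(red,8):
        q=cast(cc,89.5,Rm,p)[0,:2]
        if np.linalg.norm(q-c)<60: out["red"]=q;break
    wh=(H[...,1]<40)&(H[...,2]>150)
    for a,cc,kk in blob(wh,300):
        P=cast(contour(kk),87.5,Rm,p);cw,rw=circ(P)
        if 30<rw<42 and np.linalg.norm(cw-c)<25: out["plate"]=cw;out["plate_r"]=rw
        elif rw<35: out["lid"]=cw,rw
    if "red" in out:
        d=out["red"]-out.get("plate",c);out["red_a"]=-np.arctan2(d[1],d[0]);out["red_r"]=np.linalg.norm(d)
    return out
E
python3 - <<'E'
from h import *
im=cv2.imread("pics/w1.png")[:,:,::-1].copy();d=np.load("w1.npz")
for k,v in meas(im,d["R"],d["p"],97).items():print(k,v)
E
```

```text
cap [ 551.07039842 -168.34175926]
r 18.241269845365526
ptr 0.03173981140783364
ptr_r 11.441138428166623
n 64
red [ 572.3748991  -194.89548294]
plate [ 550.53575224 -167.96227822]
plate_r 36.209175119975505
lid (array([ 565.68476895, -270.02993025]), np.float64(30.737813558771908))
red_a 0.8894664418799358
red_r 34.67485907560536
```

```bash
python3 -m jog '[{"offset":[0,0,13],"twist":-8.3},{"offset":[0,0,13],"twist":-8.3},{"offset":[0,0,13],"twist":-8.3},{"offset":[0,0,13],"twist":0},{"offset":[0,0,13],"twist":0},{"offset":[0,0,8],"twist":0},{"offset":[0,0,0],"twist":0},{"offset":[0,0,0],"twist":0},{"offset":[0,0,0],"twist":0}]' 0
python3 - <<'E'
from h import *
o=get_obs();Rm,p=pose(o);print(p,o["contact_force"],o["gripper_width"],o["joints"][5]); print(Rm.round(3)); d=Rm.T@(np.array([550.7,-168.2,97])-p);print("to cap, tool",d)
E
```

```text
clock: 1.65
tcp_pos: [549.5, -158.5, 116.4]
tcp_rot: [-0.003, 0.525, 0.851, 0.0]
contact_force: [0.2, 0.1, 0.0]
gripper_width: 0.002
[ 549.48905056 -158.53508853  116.38828144] [0.23791776 0.14505417 0.018577  ] 0.0024666736270323574 0.6964250458303007
[[-0.449  0.894 -0.005]
 [ 0.894  0.449  0.003]
 [ 0.005 -0.003 -1.   ]]
to cap, tool [-9.27297603 -3.19826817 19.35369127]
```

```bash
python3 -m jog '[{"offset":[-9.3,-3.2,6],"twist":0},{"offset":[0,0,0],"twist":0},{"offset":[0,0,0],"twist":0}]'
python3 - <<'E'
from h import *
o=get_obs();Rm,p=pose(o);print(p,o["contact_force"],o["clock"]);d=Rm.T@(np.array([550.7,-168.2,97])-p);print("to cap, tool",d)
E
```

```text
clock: 1.95
tcp_pos: [551.8, -169.6, 111.1]
tcp_rot: [-0.002, 0.525, 0.851, 0.0]
contact_force: [0.6, -0.4, -0.4]
gripper_width: -0.004
[ 551.80832985 -169.61701212  111.12386133] [ 0.63576077 -0.44457586 -0.37518534] 1.95
to cap, tool [ 1.72335865 -0.33576321 14.12929847]
```

```bash
python3 -m jog '[{"offset":[1.5,-0.3,3],"twist":0},{"offset":[0,0,3],"twist":0},{"offset":[0,0,3],"twist":0},{"offset":[0,0,1],"twist":0},{"offset":[0,0,0],"twist":0},{"offset":[0,0,0],"twist":0}]'
python3 - <<'E'
from h import *
o=get_obs();Rm,p=pose(o);print(p,o["contact_force"],o["clock"]);d=Rm.T@(np.array([550.7,-168.2,97])-p);print("to cap, tool",d)
E
```

```text
clock: 2.55
tcp_pos: [550.5, -168.4, 100.1]
tcp_rot: [-0.002, 0.525, 0.851, 0.0]
contact_force: [-0.2, -0.4, -0.6]
gripper_width: -0.002
[ 550.51575835 -168.38279914  100.13662994] [-0.2315586  -0.40988689 -0.57117016] 2.55
to cap, tool [0.070827  0.251613  3.1364761]
```

```bash
python3 -m jog '[{"offset":[0,0,1],"twist":0},{"offset":[0,0,1],"twist":0},{"offset":[0,0,1],"twist":0}]';python3 -m jog '[{"offset":[0,0,0.7],"twist":0},{"offset":[0,0,0.7],"twist":0}]';python3 -m jog '[{"offset":[0,0,0.7],"twist":0},{"offset":[0,0,0.7],"twist":0}]'
```

```text
clock: 2.85
tcp_pos: [550.8, -168.4, 97.2]
tcp_rot: [-0.001, 0.525, 0.851, 0.0]
contact_force: [-0.8, -0.3, 0.0]
gripper_width: -0.001
clock: 3.05
tcp_pos: [550.8, -168.4, 95.7]
tcp_rot: [-0.001, 0.525, 0.851, 0.0]
contact_force: [-0.0, -0.9, 0.5]
gripper_width: 0.004
clock: 3.25
tcp_pos: [550.8, -168.4, 94.1]
tcp_rot: [-0.001, 0.525, 0.851, 0.0]
contact_force: [-0.1, -0.2, -0.6]
gripper_width: 0.001
```

```bash
for i in 1 2 3 4; do python3 -m jog '[{"offset":[0,0,0.6],"twist":0}]' | egrep 'pos|force'; done
```

```text
tcp_pos: [550.8, -168.4, 93.5]
contact_force: [0.7, -0.2, -0.2]
tcp_pos: [550.8, -168.4, 92.9]
contact_force: [-1.0, 0.1, -0.3]
tcp_pos: [550.7, -168.4, 92.2]
contact_force: [-0.6, 0.6, 0.1]
tcp_pos: [550.8, -168.4, 91.6]
contact_force: [-0.7, -0.1, 0.2]
```

Run:
```python
from h import *
a=read_camera("wrist")[100:400,120:520];b=read_camera("side")
c=camera_info("side");X=c["extrinsics"]@[550.7,-168.2,97,1];u=c["fx"]*X[0]/X[2]+c["cx"];v=c["fy"]*X[1]/X[2]+c["cy"];print(u,v)
u,v=int(u),int(v);k=b[max(v-75,0):v+75,max(u-100,0):u+100]
k=cv2.resize(k,(400,300),interpolation=3)
cv2.imwrite("pics/c2.png",np.hstack([a,k])[:,:,::-1]);print(get_obs()["tau"])
```

```text
340.77562316208906 293.37167513080004
[-4.59514529e-03 -6.25499153e+01  3.06097913e+01 -6.32962387e-03
  3.06621892e-03 -2.54180532e-05]
```

View pics/c2.png

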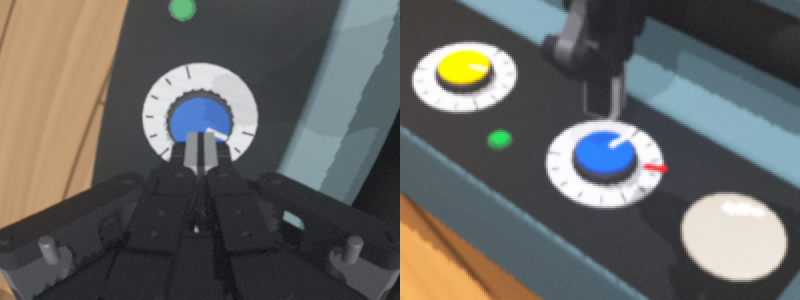

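The wrist crop shows the cap still locked, with the fingertips near its lower edge (~(200,133)). In the side crop the tip ends around (605,117), well above the cap at (605,152). So the real tips sit roughly 25–30 mm above the reported TCP and there is no contact yet. I'll keep descending by feel.

```bash
for i in 1 2 3 ; do python3 -m jog '[{"offset":[0,0,1],"twist":0},{"offset":[0,0,1],"twist":0},{"offset":[0,0,1],"twist":0}]' | egrep 'pos|force'; done
python3 - <<'E'
from h import *
b=read_camera("side")[240:340,280:400];a=read_camera("scene")
cv2.imwrite("pics/c3.png",cv2.resize(b,(720,600),interpolation=3)[:,:,::-1])
E
```

```text
tcp_pos: [550.8, -168.4, 88.4]
contact_force: [-0.9, 0.2, -0.3]
tcp_pos: [550.8, -168.4, 85.1]
contact_force: [-0.1, -0.2, -0.7]
tcp_pos: [550.7, -168.4, 81.8]
contact_force: [-0.2, -0.1, 0.2]
```

View pics/c3.png

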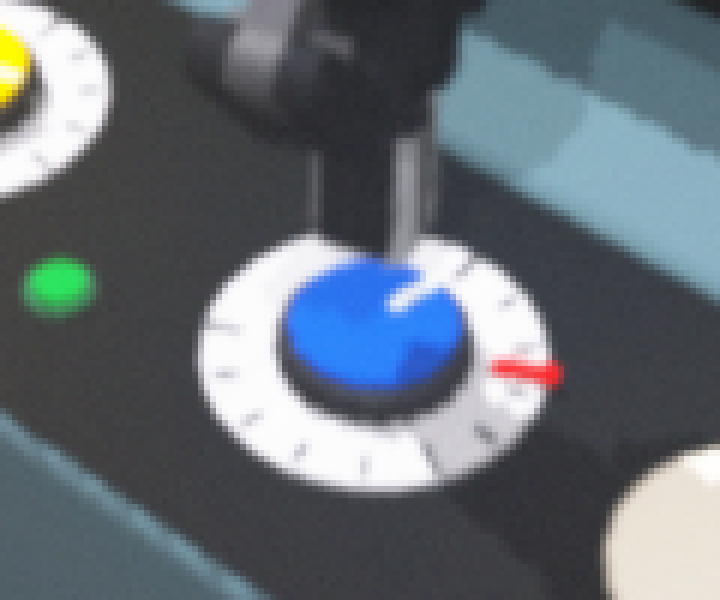

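The tip's lower end at (385,260) is directly above the cap centre (378,322), about 10 image px ≈ 15 mm too high. That puts contact at a reported z of about 67.

```bash
python3 -m jog '[{"offset":[0,0,1.5],"twist":0},{"offset":[0,0,1.5],"twist":0},{"offset":[0,0,1.5],"twist":0},{"offset":[0,0,1.5],"twist":0},{"offset":[0,0,1],"twist":0}]' | egrep 'pos|force'; for i in 1 2 3 4 5 6; do python3 -m jog '[{"offset":[0,0,0.6],"twist":0}]' | egrep 'pos|force'; done
```

```text
tcp_pos: [550.7, -168.4, 74.3]
contact_force: [0.4, -0.2, 0.0]
tcp_pos: [550.7, -168.4, 73.5]
contact_force: [-0.2, -0.4, -0.4]
tcp_pos: [550.7, -168.4, 72.8]
contact_force: [0.5, -0.6, 0.6]
tcp_pos: [550.7, -168.4, 72.2]
contact_force: [-0.0, -0.2, -0.3]
tcp_pos: [550.7, -168.4, 71.6]
contact_force: [-0.1, -0.1, -0.8]
tcp_pos: [550.7, -168.4, 71.0]
contact_force: [0.8, 0.4, -0.1]
tcp_pos: [550.8, -168.4, 70.3]
contact_force: [0.3, -0.3, 0.6]
```

```bash
for i in 1 2 3 4 5 6 7 8; do python3 -m jog '[{"offset":[0,0,0.6],"twist":0}]' | egrep 'pos|force'; done
```

```text
tcp_pos: [550.7, -168.4, 69.7]
contact_force: [-0.1, 0.2, 0.2]
tcp_pos: [550.7, -168.4, 69.0]
contact_force: [-0.6, -0.5, 0.5]
tcp_pos: [550.7, -168.4, 68.4]
contact_force: [0.5, -0.1, 0.1]
tcp_pos: [550.8, -168.4, 67.7]
contact_force: [0.7, 0.1, 0.2]
tcp_pos: [550.7, -168.4, 67.1]
contact_force: [-0.7, -0.3, -0.3]
tcp_pos: [550.7, -168.4, 66.4]
contact_force: [-1.0, -0.5, -0.7]
tcp_pos: [550.7, -168.4, 65.8]
contact_force: [-0.6, -0.3, -0.1]
tcp_pos: [550.8, -168.4, 65.1]
contact_force: [0.1, -0.7, -0.6]
```

```bash
for i in 1 2 3 4 5; do python3 -m jog '[{"offset":[0,0,0.5],"twist":0}]' | egrep 'pos|force'; done;  python3 - <<'E'
from h import *
b=read_camera("side")[240:340,280:400];a=read_camera("wrist")[150:300,250:400]
cv2.imwrite("pics/c4.png",np.hstack([cv2.resize(b,(480,400),interpolation=3),cv2.resize(a,(320,400))])[:,:,::-1])
E
```

```text
tcp_pos: [550.7, -168.4, 64.6]
contact_force: [0.6, 0.4, 0.2]
tcp_pos: [550.7, -168.4, 64.0]
contact_force: [-1.2, 0.5, 0.1]
tcp_pos: [550.7, -168.4, 63.4]
contact_force: [0.5, 0.5, 0.5]
tcp_pos: [550.7, -168.4, 62.9]
contact_force: [0.4, 0.3, 0.1]
tcp_pos: [550.7, -168.4, 62.4]
contact_force: [1.3, -0.7, 0.9]
```

View pics/c4.png

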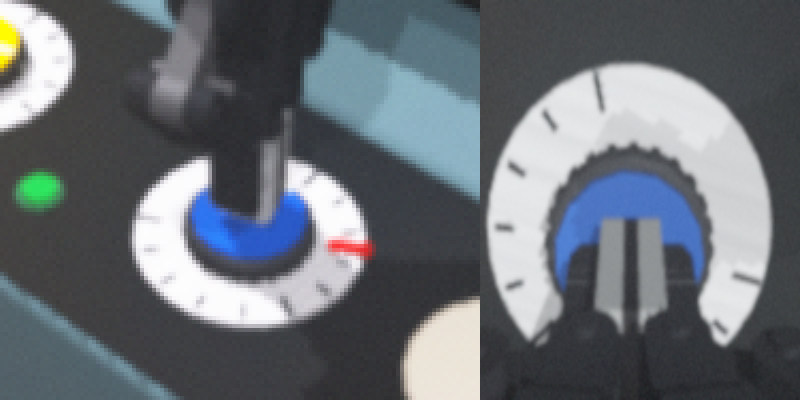

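The side crop shows the tip end (248,222) now over the middle of the cap (252,213), and the wrist crop shows the pads centred on it. Contact should be close.

```bash
for i in 1 2 3 4 5 6; do python3 -m jog '[{"offset":[0,0,0.4],"twist":0}]' | egrep 'pos|force'; done
```

```text
tcp_pos: [550.7, -168.4, 62.0]
contact_force: [-0.5, 1.0, -0.1]
tcp_pos: [550.7, -168.4, 61.5]
contact_force: [-0.5, 0.4, -0.1]
tcp_pos: [550.8, -168.4, 61.2]
contact_force: [-0.2, 0.0, -0.5]
tcp_pos: [550.8, -168.4, 60.7]
contact_force: [-0.1, -0.4, 0.1]
tcp_pos: [550.7, -168.4, 60.2]
contact_force: [0.4, -0.5, 0.2]
tcp_pos: [550.7, -168.4, 59.8]
contact_force: [0.6, -0.8, -0.6]
```

```bash
for i in 1 2 3 4; do python3 -m jog '[{"offset":[0,0,0.4],"twist":0}]' | egrep 'pos|force'; done;  python3 - <<'E'
from h import *
o=get_obs();print(o["tau"],o["torque"],o["clock"])
b=read_camera("side")[240:340,280:400]
cv2.imwrite("pics/c5.png",cv2.resize(b,(480,400),interpolation=3)[:,:,::-1])
E
```

```text
tcp_pos: [550.8, -168.4, 59.5]
contact_force: [-1.5, 0.3, 3.8]
tcp_pos: [550.9, -168.4, 59.4]
contact_force: [-1.9, 1.4, 6.1]
tcp_pos: [550.8, -168.4, 59.3]
contact_force: [-1.7, 0.9, 6.1]
tcp_pos: [550.8, -168.4, 59.4]
contact_force: [-1.4, 1.2, 5.1]
[-1.02465085e-01 -6.03584003e+01  2.88004035e+01 -8.76118820e-01
  3.77651886e-02 -5.95713318e-04] [ 0.11925976  0.42463748 -0.01205049] 8.25
```

View pics/c5.png

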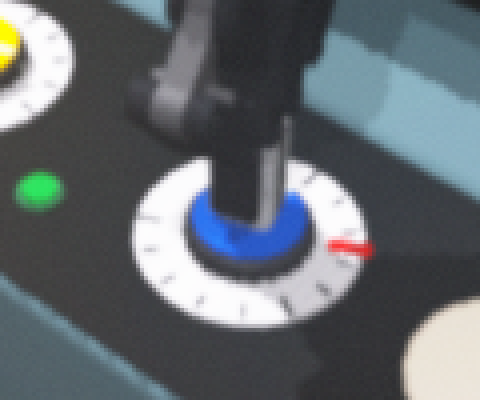

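Contact at z≈59.5 (tips ~37 mm short of the reported TCP), on the middle of the cap. A 0.4 mm step holds at about 6 N, so force scales at roughly 15 N/mm. I'll go up gently.

```bash
for i in 1 2 3 4 5 6 7; do python3 -m jog '[{"offset":[0,0,0.6],"twist":0}]' | egrep 'pos|force'; done
```

```text
tcp_pos: [550.8, -168.4, 59.3]
contact_force: [-2.1, 0.7, 6.6]
tcp_pos: [550.8, -168.4, 59.2]
contact_force: [-2.0, 2.0, 8.1]
tcp_pos: [550.9, -168.4, 59.2]
contact_force: [-2.1, 1.6, 6.6]
tcp_pos: [550.9, -168.4, 59.1]
contact_force: [-2.3, 1.4, 7.0]
tcp_pos: [550.9, -168.5, 59.1]
contact_force: [-2.2, 0.9, 8.3]
tcp_pos: [550.9, -168.5, 59.1]
contact_force: [-2.5, 0.0, 7.3]
tcp_pos: [550.9, -168.4, 59.0]
contact_force: [-2.5, 1.3, 7.5]
```

```bash
for i in 1 2 3 4 5; do python3 -m jog '[{"offset":[0,0,0.9],"twist":0}]' | egrep 'pos|force'; done
```

```text
tcp_pos: [550.9, -168.4, 58.8]
contact_force: [-2.9, 1.7, 8.1]
tcp_pos: [550.9, -168.5, 58.5]
contact_force: [-2.6, 1.4, 7.3]
tcp_pos: [550.9, -168.5, 58.1]
contact_force: [-2.7, 1.6, 7.6]
tcp_pos: [551.0, -168.5, 57.8]
contact_force: [-2.9, 0.7, 6.9]
tcp_pos: [550.9, -168.5, 57.5]
contact_force: [-2.2, 1.1, 7.8]
```

```bash
for i in 1 2 3 4 5 6 7; do python3 -m jog '[{"offset":[0,0,0.9],"twist":0},{"offset":[0,0,0.9],"twist":0}]' | egrep 'pos|force'; done
```

```text
tcp_pos: [551.0, -168.5, 56.9]
contact_force: [-2.5, 1.1, 8.1]
tcp_pos: [551.0, -168.5, 56.3]
contact_force: [-2.7, 0.5, 8.2]
tcp_pos: [551.0, -168.5, 55.8]
contact_force: [-2.9, 0.7, 7.6]
tcp_pos: [551.1, -168.6, 55.2]
contact_force: [-1.9, 0.5, 7.8]
tcp_pos: [551.1, -168.6, 54.7]
contact_force: [-3.2, 1.7, 8.2]
tcp_pos: [551.1, -168.6, 54.2]
contact_force: [-4.1, 1.0, 9.9]
tcp_pos: [551.1, -168.6, 53.7]
contact_force: [-2.8, 0.7, 9.2]
```

```bash
for i in 1 2 3 4 5 6; do python3 -m jog '[{"offset":[0,0,0.9],"twist":0}]' | egrep 'pos|force'; done
```

```text
tcp_pos: [551.1, -168.6, 53.5]
contact_force: [-2.0, 1.4, 8.0]
tcp_pos: [551.2, -168.6, 53.3]
contact_force: [-3.4, 1.8, 8.0]
tcp_pos: [551.2, -168.6, 53.1]
contact_force: [-3.2, 0.6, 9.2]
tcp_pos: [551.1, -168.6, 52.9]
contact_force: [-3.5, 0.7, 8.6]
tcp_pos: [551.2, -168.6, 52.7]
contact_force: [-3.5, 0.6, 9.8]
tcp_pos: [551.2, -168.7, 52.5]
contact_force: [-2.2, 1.2, 8.6]
```

```bash
for i in 1 2 3 4 5 6 7 8; do python3 -m jog '[{"offset":[0,0,0.95],"twist":0}]' | egrep 'pos|force'; done
```

```text
tcp_pos: [551.2, -168.7, 52.2]
contact_force: [-3.1, 0.8, 8.7]
tcp_pos: [551.2, -168.7, 52.0]
contact_force: [-3.5, 0.6, 10.8]
tcp_pos: [551.3, -168.7, 52.0]
contact_force: [-3.7, 1.5, 11.6]
tcp_pos: [551.3, -168.7, 51.9]
contact_force: [-3.8, 1.3, 12.1]
tcp_pos: [551.3, -168.7, 52.0]
contact_force: [-3.9, 2.2, 11.9]
tcp_pos: [551.3, -168.7, 52.0]
contact_force: [-4.6, 2.8, 12.0]
tcp_pos: [551.3, -168.7, 51.9]
contact_force: [-3.6, 1.9, 11.1]
tcp_pos: [551.3, -168.8, 51.9]
contact_force: [-2.4, 1.2, 11.1]
```

Hard end at z≈52.0 with about 12 N. Releasing and backing off.

```bash
python3 -m jog '[{"offset":[0,0,-6],"twist":0},{"offset":[0,0,-12],"twist":0},{"offset":[0,0,-14],"twist":0},{"offset":[0,0,-14],"twist":0},{"offset":[0,0,0],"twist":0}]' | egrep 'clock|pos|force';python3 -m jog '[{"offset":[0,0,-10],"twist":0},{"offset":[0,0,-10],"twist":0},{"offset":[0,0,-10],"twist":0},{"offset":[0,0,0],"twist":0},{"offset":[0,0,0],"twist":0}]' 62 | egrep 'pos|force|width'
python3 - <<'E'
from h import *
Rm,p=pose();im=read_camera("wrist");s=read_camera("side")[220:345,265:415];print(p)
for z in(97,115):print(z,{k:v for k,v in meas(im,Rm,p,z).items()})
cv2.imwrite("pics/c6.png",np.hstack([im[60:360,120:520],cv2.resize(s,(360,300),interpolation=3)])[:,:,::-1]);np.savez("w6.npz",R=Rm,p=p,im=im)
E
```

```text
clock: 12.8
tcp_pos: [551.2, -168.6, 101.8]
contact_force: [0.2, -0.5, 0.6]
tcp_pos: [550.5, -168.2, 133.9]
contact_force: [-0.6, 0.6, -0.9]
gripper_width: 0.726
[ 550.4981652  -168.18372926  133.91274009]
97 {'cap': array([ 553.84757309, -174.25145979]), 'r': np.float64(19.92481885238995), 'ptr': np.float64(0.032044928723177955), 'ptr_r': np.float64(12.486924268944893), 'n': 112, 'red': array([ 573.55183023, -196.7112275 ]), 'plate': array([ 550.15277161, -167.34096809]), 'plate_r': np.float64(31.39111745259302), 'lid': (array([ 378.81836255, -351.99897078]), np.float64(32.84422358020258)), 'red_a': np.float64(0.8980755505436039), 'red_r': np.float64(37.551672164154944)}
115 {'cap': array([ 550.72215201, -168.23819662]), 'r': np.float64(18.264452661557915), 'ptr': np.float64(0.032044928717352254), 'ptr_r': np.float64(11.446369419388406), 'n': 112, 'red': array([ 573.55183023, -196.7112275 ]), 'plate': array([ 550.15277161, -167.34096809]), 'plate_r': np.float64(31.39111745259302), 'lid': (array([ 378.81836255, -351.99897078]), np.float64(32.84422358020258)), 'red_a': np.float64(0.8980755505436039), 'red_r': np.float64(37.551672164154944)}
```

View pics/c6.png

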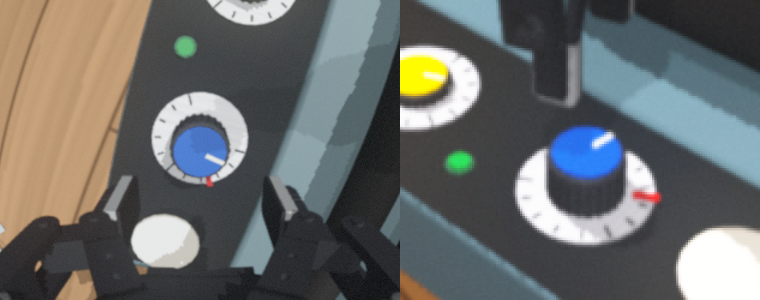

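The timer has popped out; the cap at z=115 re-measures at the same centre (550.7, −168.2). Pointer is at 0.032 and rider at 0.889 (cw world), so the turn is about 49°. Now descending around the knob.

```bash
python3 -m jog '[{"offset":[0,0,12],"twist":0},{"offset":[0,0,12],"twist":0},{"offset":[0,0,12],"twist":0},{"offset":[0,0,10],"twist":0},{"offset":[0,0,0],"twist":0},{"offset":[0,0,0],"twist":0}]' 57 | egrep 'pos|force|width'
python3 - <<'E'
from h import *
o=get_obs();Rm,p=pose(o);print(Rm.T@(np.array([550.7,-168.2,56])-p))
E
```

```text
tcp_pos: [548.6, -167.5, 80.2]
contact_force: [-0.8, -0.2, 0.1]
gripper_width: 0.668
[-1.41837098  1.4614277  24.22465655]
```

```bash
python3 -m jog '[{"offset":[-1.4,1.4,3],"twist":0},{"offset":[0,0,4],"twist":0},{"offset":[0,0,4],"twist":0}]' | egrep 'pos|force';python3 -m jog '[{"offset":[0,0,4],"twist":0},{"offset":[0,0,4],"twist":0},{"offset":[0,0,3],"twist":0},{"offset":[0,0,0],"twist":0}]' | egrep 'pos|force'
python3 - <<'E'
from h import *
o=get_obs();Rm,p=pose(o);print(Rm.T@(np.array([550.7,-168.2,56])-p))
s=read_camera("side")[220:345,265:415];im=read_camera("wrist")
cv2.imwrite("pics/c7.png",np.hstack([im[60:360,120:520],cv2.resize(s,(360,300),interpolation=3)])[:,:,::-1])
E
```

```text
tcp_pos: [551.7, -168.6, 69.6]
contact_force: [0.1, 0.4, -0.5]
tcp_pos: [551.7, -168.6, 57.3]
contact_force: [-0.3, 0.5, 0.1]
[ 0.83737542 -0.6562134   1.28856198]
```

View pics/c7.png

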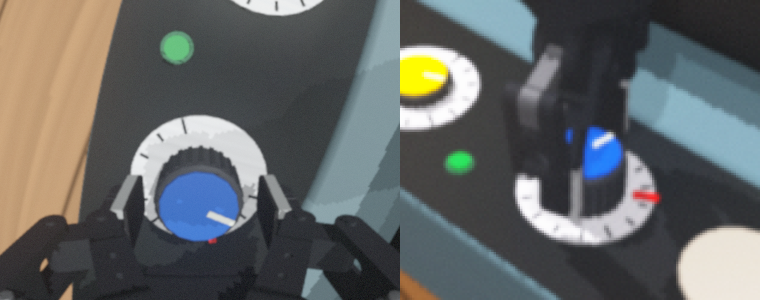

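The fingers straddle the knob in both views and the near tip is only a few mm above the plate. I'll rise 3 mm, then close.

```bash
python3 -m jog '[{"offset":[0.8,-0.6,-3],"twist":0},{"offset":[0,0,0],"twist":0}]' | egrep 'pos|force'; python3 -m jog '[{"offset":[0,0,0],"twist":0},{"offset":[0,0,0],"twist":0},{"offset":[0,0,0],"twist":0},{"offset":[0,0,0],"twist":0},{"offset":[0,0,0],"twist":0}]' 38| egrep 'pos|force|width'
```

```text
tcp_pos: [551.1, -168.4, 61.3]
contact_force: [0.1, -0.2, 0.9]
tcp_pos: [550.7, -168.7, 62.1]
contact_force: [-1.4, -0.9, 1.7]
gripper_width: 0.461
```

```bash
python3 - <<'E'
from h import *
Rm,p=pose();print(np.degrees(np.arctan2(Rm[1,0],Rm[0,0])),p)
E
python3 -m jog '[{"offset":[0,0,0],"twist":5},{"offset":[0,0,0],"twist":5},{"offset":[0,0,0],"twist":5},{"offset":[0,0,0],"twist":5},{"offset":[0,0,0],"twist":5},{"offset":[0,0,0],"twist":0},{"offset":[0,0,0],"twist":0}]'| egrep 'pos|force|width'
python3 - <<'E'
from h import *
Rm,p=pose();im=read_camera("wrist");print(np.degrees(np.arctan2(Rm[1,0],Rm[0,0])),p)
m=meas(im,Rm,p,115);print({k:m.get(k) for k in("cap","r","ptr","ptr_r","red","red_a")});cv2.imwrite("pics/w8.png",im[:,:,::-1])
E
```

```text
116.66466604048271 [ 550.68847183 -168.71158951   62.12016191]
tcp_pos: [551.4, -168.5, 62.1]
contact_force: [-0.5, 0.1, 3.2]
gripper_width: 0.466
90.89752030620218 [ 551.38408931 -168.54164218   62.14093372]
{'cap': array([ 550.91076116, -168.11974228]), 'r': np.float64(18.394141570556737), 'ptr': np.float64(0.4858980643324972), 'ptr_r': np.float64(11.425912151389731), 'red': array([ 573.83405859, -196.8525066 ]), 'red_a': np.float64(0.8726542130776861)}
```

```bash
python3 -m jog '[{"offset":[0,0,0],"twist":5},{"offset":[0,0,0],"twist":5},{"offset":[0,0,0],"twist":5},{"offset":[0,0,0],"twist":5},{"offset":[0,0,0],"twist":2.5},{"offset":[0,0,0],"twist":0},{"offset":[0,0,0],"twist":0}]'| egrep 'pos|force|width'
python3 - <<'E'
from h import *
Rm,p=pose();im=read_camera("wrist");print(np.degrees(np.arctan2(Rm[1,0],Rm[0,0])),p)
m=meas(im,Rm,p,115);print({k:m.get(k) for k in("cap","r","ptr","ptr_r","red","red_a")});print(get_obs()["clock"])
E
```

```text
tcp_pos: [552.0, -168.6, 62.1]
contact_force: [-0.2, -0.5, 2.2]
gripper_width: 0.463
68.34255545170316 [ 551.99754964 -168.63799273   62.13226869]
{'cap': array([ 551.21334783, -168.11553427]), 'r': np.float64(18.38200047757676), 'ptr': np.float64(0.8742065540848184), 'ptr_r': np.float64(11.470394457168387), 'red': None, 'red_a': None}
17.0
```

```bash
python3 -m jog '[{"offset":[0,0,0],"twist":0},{"offset":[0,0,0],"twist":0},{"offset":[0,0,0],"twist":0},{"offset":[0,0,0],"twist":0},{"offset":[0,0,-5],"twist":0},{"offset":[0,0,-10],"twist":0},{"offset":[0,0,-15],"twist":0},{"offset":[0,0,-15],"twist":0},{"offset":[0,0,-15],"twist":0},{"offset":[0,0,-20],"twist":0},{"offset":[0,0,-20],"twist":0},{"offset":[0,0,0],"twist":0},{"offset":[0,0,0],"twist":0}]' 57| egrep 'pos|force|width'
python3 - <<'E'
from h import *
Rm,p=pose();im=read_camera("wrist");print(p)
m=meas(im,Rm,p,115);print({k:m.get(k) for k in("cap","r","ptr","ptr_r","red","red_a")})
pl=np.array([550.7,-168.2]);d=m["red"]-pl;print("red vs centre",-np.arctan2(d[1],d[0]),np.hypot(*d))
s=read_camera("side")[220:345,265:415]
cv2.imwrite("pics/c9.png",np.hstack([im[60:360,120:520],cv2.resize(s,(360,300),interpolation=3)])[:,:,::-1])
E
```

```text
tcp_pos: [552.0, -167.8, 171.4]
contact_force: [-0.1, 0.6, -0.1]
gripper_width: 0.662
[ 552.02854826 -167.82830042  171.40945383]
{'cap': array([ 551.10963273, -168.24514042]), 'r': np.float64(18.197965547349245), 'ptr': np.float64(0.8675881808133263), 'ptr_r': np.float64(11.38924337588149), 'red': array([ 572.52197182, -194.86030553]), 'red_a': np.float64(0.8882465329490893)}
red vs centre 0.8848647573302225 34.452435985698735
```

View pics/c9.png

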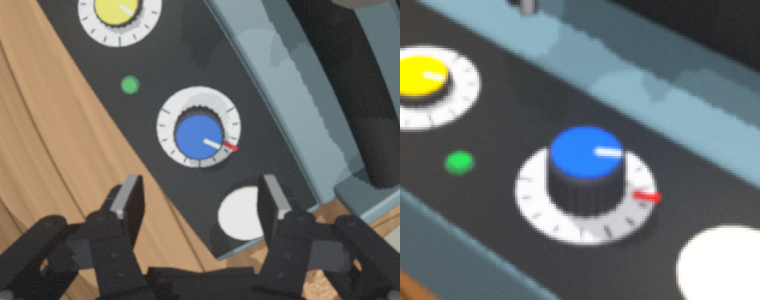

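Pointer 0.868 against rider 0.885–0.889: within about 1°, and both views show the pointer aimed at the red tab. Now the locking press.

```bash
python3 -m jog '[{"offset":[0,0,12],"twist":0},{"offset":[0,0,12],"twist":0},{"offset":[0,0,12],"twist":0},{"offset":[0,0,12],"twist":0},{"offset":[0,0,10],"twist":0},{"offset":[0,0,6],"twist":0},{"offset":[0,0,0],"twist":0},{"offset":[0,0,0],"twist":0}]' 0| egrep 'pos|force|width'
python3 - <<'E'
from h import *
o=get_obs();Rm,p=pose(o);print(Rm.T@(np.array([550.8,-168.3,85])-p))
E
```

```text
tcp_pos: [548.3, -166.3, 94.9]
contact_force: [0.2, -0.3, 0.0]
gripper_width: -0.002
[-0.98071449  2.98815324  9.95076296]
```

```bash
python3 -m jog '[{"offset":[-0.9,2.7,2],"twist":0},{"offset":[0,0,0],"twist":0},{"offset":[0,0,2],"twist":0},{"offset":[0,0,2],"twist":0},{"offset":[0,0,0],"twist":0}]' | egrep 'pos|force|width'
python3 - <<'E'
from h import *
o=get_obs();Rm,p=pose(o);print(Rm.T@(np.array([550.8,-168.3,80])-p))
E
```

```text
tcp_pos: [552.0, -168.9, 90.1]
contact_force: [0.3, -0.2, -0.3]
gripper_width: 0.002
[ 0.07445832 -1.4509224  10.06566214]
```

```bash
python3 -m jog '[{"offset":[0,-1.1,1],"twist":0},{"offset":[0,0,2],"twist":0},{"offset":[0,0,2],"twist":0},{"offset":[0,0,2],"twist":0},{"offset":[0,0,1],"twist":0}]' | egrep 'pos|force'; for i in 1 2 3 4 5 6 7; do python3 -m jog '[{"offset":[0,0,0.6],"twist":0}]' | egrep 'pos|force'; done
```

```text
tcp_pos: [551.0, -168.5, 81.6]
contact_force: [-0.4, -0.8, -1.3]
tcp_pos: [551.0, -168.4, 80.9]
contact_force: [-0.6, -0.1, 0.2]
tcp_pos: [551.0, -168.4, 80.2]
contact_force: [0.1, 0.1, 0.1]
tcp_pos: [551.0, -168.4, 79.5]
contact_force: [0.6, -0.7, 0.7]
tcp_pos: [551.1, -168.5, 78.9]
contact_force: [-0.7, -0.7, 0.2]
tcp_pos: [551.1, -168.5, 78.3]
contact_force: [0.5, -0.2, -0.1]
tcp_pos: [551.1, -168.5, 77.7]
contact_force: [-0.3, -1.2, -0.1]
tcp_pos: [551.2, -168.5, 77.2]
contact_force: [-1.1, -0.2, 4.6]
```

```bash
for i in 1 2 3 4; do python3 -m jog '[{"offset":[0,0,0.9],"twist":0},{"offset":[0,0,0.9],"twist":0},{"offset":[0,0,0.9],"twist":0},{"offset":[0,0,0.9],"twist":0},{"offset":[0,0,0.9],"twist":0},{"offset":[0,0,0.9],"twist":0}]' | egrep 'clock|pos|force'; done
```

```text
clock: 21.5
tcp_pos: [551.2, -168.5, 72.5]
contact_force: [-1.2, 0.6, 4.3]
clock: 22.1
tcp_pos: [551.2, -168.5, 67.3]
contact_force: [-1.9, 1.3, 6.5]
clock: 22.7
tcp_pos: [551.2, -168.5, 62.7]
contact_force: [-2.9, 1.6, 6.5]
clock: 23.3
tcp_pos: [551.3, -168.5, 58.3]
contact_force: [-2.2, 1.4, 7.3]
```

```bash
for i in 1 2 3 4 5 6 7 8 9 10; do python3 -m jog '[{"offset":[0,0,0.95],"twist":0}]' | egrep 'pos|force'; done
```

```text
tcp_pos: [551.3, -168.6, 57.6]
contact_force: [-3.0, 0.7, 7.8]
tcp_pos: [551.3, -168.6, 56.9]
contact_force: [-2.9, 1.3, 7.7]
tcp_pos: [551.3, -168.5, 56.2]
contact_force: [-3.2, 0.4, 8.5]
tcp_pos: [551.3, -168.6, 55.5]
contact_force: [-2.5, 1.5, 7.8]
tcp_pos: [551.3, -168.6, 54.8]
contact_force: [-2.8, 0.9, 9.5]
tcp_pos: [551.3, -168.6, 54.1]
contact_force: [-2.6, 1.0, 9.5]
tcp_pos: [551.4, -168.6, 53.4]
contact_force: [-2.4, 1.6, 7.9]
tcp_pos: [551.3, -168.6, 52.7]
contact_force: [-3.3, 0.9, 9.4]
tcp_pos: [551.3, -168.6, 52.1]
contact_force: [-3.4, 2.5, 10.0]
tcp_pos: [551.3, -168.6, 51.5]
contact_force: [-2.6, 1.2, 9.3]
```

```bash
for i in 1 2 3 4 5 6; do python3 -m jog '[{"offset":[0,0,0.9],"twist":0}]' | egrep 'pos|force'; done
```

```text
tcp_pos: [551.3, -168.6, 50.9]
contact_force: [-2.9, 1.7, 8.7]
tcp_pos: [551.3, -168.6, 50.4]
contact_force: [-3.4, 1.3, 9.5]
tcp_pos: [551.4, -168.6, 50.0]
contact_force: [-4.4, 1.5, 13.2]
tcp_pos: [551.4, -168.6, 49.8]
contact_force: [-5.8, 2.7, 17.2]
tcp_pos: [551.4, -168.6, 49.8]
contact_force: [-6.5, 2.0, 16.2]
tcp_pos: [551.5, -168.6, 49.8]
contact_force: [-5.6, 2.5, 16.2]
```

Hard end at z≈49.8 (about 16–17 N, under the limit). Releasing.

```bash
python3 -m jog '[{"offset":[0,0,-3],"twist":0},{"offset":[0,0,-5],"twist":0},{"offset":[0,0,-8],"twist":0},{"offset":[0,0,-14],"twist":0},{"offset":[0,0,-18],"twist":0},{"offset":[0,0,-20],"twist":0},{"offset":[0,0,-20],"twist":0},{"offset":[0,0,-20],"twist":0},{"offset":[0,0,0],"twist":0},{"offset":[0,0,0],"twist":0}]'| egrep 'clock|pos|force'
python3 - <<'E'
from h import *
Rm,p=pose();im=read_camera("wrist")
for z in(97,115):
 m=meas(im,Rm,p,z);print(z,{k:m.get(k) for k in("cap","r","ptr","ptr_r","red","red_a","plate","lid")})
s=read_camera("side")[220:345,265:415]
cv2.imwrite("pics/c10.png",np.hstack([im[60:360,120:520],cv2.resize(s,(360,300),interpolation=3)])[:,:,::-1])
E
```

```text
clock: 25.9
tcp_pos: [550.0, -167.8, 161.2]
contact_force: [-0.1, -0.6, -0.9]
97 {'cap': array([ 551.07829544, -168.29806905]), 'r': np.float64(18.204312812351414), 'ptr': np.float64(0.853581063663801), 'ptr_r': np.float64(10.873549485821844), 'red': array([ 572.3332118 , -194.89718966]), 'red_a': np.float64(0.8929092655989534), 'plate': array([ 550.60068801, -167.90605524]), 'lid': (array([ 573.91521132, -257.55159207]), np.float64(19.553142781076026))}
115 {'cap': array([ 552.76529291, -163.19124253]), 'r': np.float64(16.861098197671044), 'ptr': np.float64(0.853581063659612), 'ptr_r': np.float64(10.071239025987094), 'red': array([ 572.3332118 , -194.89718966]), 'red_a': np.float64(0.8929092655989534), 'plate': array([ 550.60068801, -167.90605524]), 'lid': (array([ 573.91521132, -257.55159207]), np.float64(19.553142781076026))}
```

View pics/c10.png

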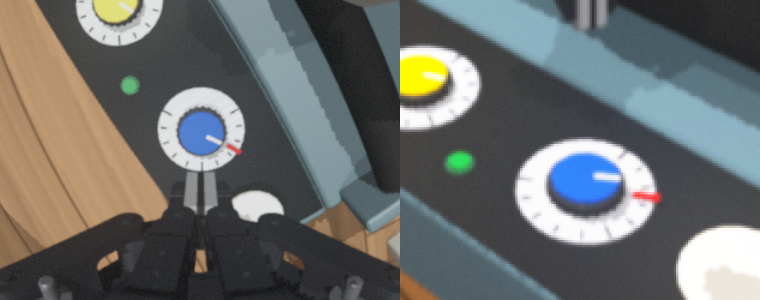

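The knob is locked low: the cap fits at z=97 with r=18.2 on the known centre. The pointer aims at the red tab, and the yellow knob and lid look unmoved.

```bash
python3 -c "
from station import *
print(finish_job())"
```

```text
the job is handed in; nothing more can be done
None
```

I pressed the timer knob so it sprang up, turned it about 48° clockwise to the red rider, and pressed it down until it locked low. The job was handed in at about 26 s.

- **Releasing press:** the end of the stroke came about 7.5 mm below the locked height, at about 12 N of push.
- **Locking press:** the end came about 10 mm below by my contact height. The push reached 17 N (about 18 N with sideways force). That is under the 22 N limit, but more than the 11–13 N called plenty. My steps no longer held the force as low there as they had in the first press.
- **Final look:** the cap fits the locked height on the known centre, and the arm was clear of everything. The pointer measured 0.85–0.87 rad against the rider's 0.885–0.893 in the same frame. It therefore sits about 0.02–0.04 rad short of the rider.
- **Speed knob and lid:** both look undisturbed in the last wrist and side views. The lid was partly hidden, so its position was only judged by eye.
- **Jar:** I did not check it separately; the arm stayed well away from it.
- **Disagreement:** the fingertips touched the cap about 37 mm higher than the reported tool position implied. I found the real height from the side view and by feel.

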